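# Show the barcode of a label roll to the bench scanner

## Task

Book out the taller of the two label rolls: slide it up off its spindle and hold it in the air in front of the hands-free scanner, its barcode sticker facing the scanner window, centred on it, about 10 cm away and square to it, so leaning as the scanner head leans and not twisted, with your fingers off the sticker. Finish there, holding the roll still (do not put it down), and do not disturb the scanner, the other roll or anything else on the bench.

Things in the scene. Friction and masses are not known exactly. Their poses are not given: they have to be found in the camera images.
- label_roll: the taller roll of labels: white paper wound on a brown cardboard core, a ring 56 mm in outer diameter, bore 26 mm, 52 mm tall, about 110 g. It stands on one of the stand's two spindles. Origin at the centre of its underside, z along the bore (up at the start), x from the bore towards the barcode sticker
- lot_label: barcode sticker, white with black bars parallel to the roll's axis, 34 mm tall, about 29 mm wide round the outside of the taller roll and fixed to it. Origin at its middle, 28 mm from the roll's axis, 26 mm above its underside; x points straight out of it (at the start roughly away from the robot), z along the roll's axis (up at the start). The shorter roll has a smaller sticker
- roll_stand: fixed grey plate 100 (x) by 250 (y) by 12 mm with two upright steel spindles, 20 mm in diameter with round tips, at y = -75 and +75 mm on it, ending 92 mm above the bench. The rolls rest on the plate, their undersides 12 mm above the bench, with 3 mm play round the spindles. Origin under the plate's centre
- scanner_window (a point): middle of the window of the hands-free scanner, on its head's front face (76 wide, 64 mm high), about 0.21 m up. Its -x axis is the line of sight out of the window, towards the robot's side and 0.25 to 0.6 rad downward; y across the head, z up the face. Roll well presented: the sticker's axes are parallel to these axes, its origin at x = -0.10 m, y = z = 0 here
- scanner_stand: the scanner's fixed stand: black round base 116 mm across and a stem behind the head, 0.26 m high with the head, which sits in a stiff hinge (do not push it). Origin on the bench under the head; -x is the way the scanner faces
- short_roll: the bystander roll of labels on the other spindle: same diameter as label_roll but only 26 mm tall, origin at the centre of its underside; leave it
- tube_rack: yellow rack, 180 by 108 mm, holding capped tubes up to 122 mm high, origin under its centre; leave it
- wash_bottle: yellow wash bottle, 72 mm across, 215 mm high with its spout, origin under its centre; leave it
- beaker: glass beaker, 70 mm across, 92 mm high, origin under its centre; leave it
- tip_box: blue pipette-tip box with a clear lid, 122 by 84 mm, 66 mm high, origin under its centre; leave it
- screw_cap: blue screw cap lying on the bench, 34 mm across, 14 mm high; leave it
- marker: marker pen lying on the bench, 120 mm long, 14 mm thick; leave it
There are look-alikes about, which are no part of the job. Leave any red look-alike of the scanner_stand alone.

How it is judged:
On the way:
1. the taller roll is held by the fingers, lifted clear above the spindle's tip (height (world z) of label_roll above 0.096 m and contact force between the fingers and label_roll above 1 N), for 0.2 s.
At the end, for the whole second after the job is handed in: Roll held in the air by the fingers, still, touching neither scanner nor stand; sticker facing the window, its middle 80 to 120 mm off and within 15 mm of the line of sight, square and untwisted within 0.2 rad, no finger on it; window moved under 12 mm, bystanders under 30 mm (x of lot_label in the frame of scanner_window between -0.12 and -0.08 m and y of lot_label in the frame of scanner_window between -0.015 and 0.015 m and z of lot_label in the frame of scanner_window between -0.015 and 0.015 m and angle between the x axis of lot_label and the x axis of scanner_window, either way round below 0.2 rad and angle between the z axis of lot_label and the z axis of scanner_window, either way round below 0.2 rad and x of label_roll in the frame of scanner_window below -0.09 m and contact force between the fingers and label_roll above 1 N and contact force between the fingers and lot_label below 0.2 N and height (world z) of label_roll above 0.06 m and contact force between label_roll and scanner_stand below 0.1 N and contact force between label_roll and roll_stand below 0.1 N and linear speed of label_roll below 0.02 m/s and angular speed of label_roll below 0.15 rad/s and distance of scanner_window from where it was at the start of the episode below 0.012 m and distance of each of short_roll, tube_rack, wash_bottle, beaker, tip_box, screw_cap, marker from where it was at the start of the episode below 0.03 m); the arm keeps its last pose, push and grip.
It fails at once if the scanner head is knocked out of its aim (distance of scanner_window from where it was at the start of the episode above 0.012 m).
It fails at once if something else on the bench is disturbed by more than 30 mm (distance of any of short_roll, tube_rack, wash_bottle, beaker, tip_box, screw_cap, marker from where it was at the start of the episode above 0.03 m).
It also fails if it takes over 35 s, if anything falls off the work surface, if the arm or the gripper's body presses on something with over 40 N, if the wrist force passes 120 N, or if a joint passes its speed limit or range.

## Robot

A 7-joint arm with a two-finger parallel gripper is mounted at the origin on the work surface. World frame = base frame: x ahead of the robot, y to its left, z up, the work surface at z = 0. Lengths are in m, angles in rad, forces in N, time in s.
With the tool pointing down it reaches from about 0.425 to 0.875 m from the base axis. Payload 8.4 kg.
Tool frame: the origin (TCP) lies on the centre line of the jaws, within the pads' length; the fingertips stand 17 mm ahead of it and the grasp point (between the pads) lies 2 mm behind it (finger_overhang is the distance from the TCP to the fingertips, in m); z points along the fingers, y is the line along which they close (so a half turn about z gives the same grasp; the last joint's range is limited). The gripper opens to 85 mm and grips with 20 to 120 N. Pads are 22 mm wide; open, the fingers measure 114 mm over their backs; the gripper's body (76 mm by 85 mm) begins 54 mm behind the grasp point. The pads swing forward as they close: fully open they stand 13 mm farther back than shut.
Start: joints at [-1.238, 0.333, 0.04, 1.465, -0.013, 1.343, -0.059], TCP at [0.272, 0.59, 0.248] pointing down, gripper open.
Joint ranges: [-2.58, 2.58], [-0.38, 2.09], [-1.3, 1.39], [0.25, 2.4], [-1.5, 4.64], [0.08, 2.09], [-2.65, 2.65]. Speed limits (rad/s): [2.22, 2.22, 2.79, 2.79, 3.14, 3.14, 3.14].

## Interface

Orientations are given as a unit quaternion [w, x, y, z].
In Python, from plant import * gives the robot as it stands.
- The arm moves only by the tool arm_command, never from a script. Its argument "targets" is a list of rows, each a list of 6 numbers: the shift along the tool's x, y, z in units of 0.2 m (1.0 is 0.2 m), then the turn, a rotation vector about the tool's x, y, z in units of 90 degrees (1.0 is 90 degrees). In form: [[dx, dy, dz, rx, ry, rz], ...]. A call has 1 to 12 rows; each row is the pose to reach, as a shift and turn from the pose commanded when the call began, along the tool's axes at that moment; what a row does not reach only later rows make up. A row lasts 1/12 s, in which the tool goes at most 41.7 mm and 7.16 degrees, less where a joint would pass 70% of its speed; a pose out of reach is approached as far as the arm can. A call with a number of a shift or a turn outside -1 to 1 is refused whole. A call with a gripper value outside its range is refused whole. "fingers" is the opening, from -1 (shut) to 1 (fully open), set as the call begins (left out, the last holds). The fingers move at their own pace and stop on an object; the grip force is fixed at half the most. Time passes only in rows, so rows that repeat a pose let the fingers close. It gives the time, the measured TCP pose, the force, the opening and the grip force at its end, in the units of the state.
- sense(): the state, without advancing time (a new reading comes with each control period).
- camera(name): name is "scene" or "top"; returns a dict with "image" (400x640x3 uint8, red, green, blue), "mtx" (3x3 intrinsics, pixels), "dist_coeffs" ([k1, k2, p1, p2, k3] as OpenCV has them; the pictures are not rectified), "position" and "orientation" of the camera in the world. Camera axes: x right, y up, looking along -z (the intrinsics and any distortion apply to the point x, -y, -z); pixel columns grow to the right and rows downward; lengths in m; the calibration is good to about 2 mm. A picture is of the moment at which its call begins. There is no depth.
- close_job(): hands the job in; it is judged then, once.
The state is a dict: "clock": time; "joints": joint angles; "dq": joint speeds; "joint_efforts": joint torques, N m; "ee_pos": TCP position; "tcp_rot": TCP orientation; "wrist_force": force on the tool from outside, world axes, zero at the start; "moment": the same for the moment, N m; "grip_width": finger opening in m; "grip_force": force on a finger pad.
Only numpy, scipy, OpenCV 4.12 (cv2) and the standard library are available. Lean on these libraries where they do the work, as an engineer would, in place of code of your own. Each camera call takes 0.05 s, during which the arm holds its last target. There are 200 camera calls.

## Working session

There is one attempt and no reset: what is moved stays moved. The work goes in short steps, Python scripts to look and compute and a tool call to move; the robot and the scene stay as the last step left them, time stands still between calls to the robot, and variables do not carry over. Pictures are saved under pics/ and viewed, at most 10 in all, crops included, and the job is handed in when it is done.

Besides the shell and the picture viewer there is one more tool, called by a JSON object that holds its "op" and its "data". arm_command: Moves the arm, as the interface text tells. Its arguments: {"type":"object","properties":{"targets":{"type":"array"},"fingers":{"type":"number"}},"required":["targets"]}

```bash
mkdir -p pics; cat > h.py <<'E'
from plant import *
import numpy as np, cv2, json
from scipy.spatial.transform import Rotation as R
def RQ(q): return R.from_quat([q[1],q[2],q[3],q[0]])
def shot(n,f):
    c=camera(n); cv2.imwrite(f'pics/{f}.png',cv2.cvtColor(np.array(c['image']),cv2.COLOR_RGB2BGR)); 
    json.dump({k:np.array(c[k]).tolist() for k in('mtx','dist_coeffs','position','orientation')},open(f'pics/{n}.json','w')); return c
def cal(n): return {k:np.array(v) for k,v in json.load(open(f'pics/{n}.json')).items()}
def ray(n,uv):
    c=cal(n); p=cv2.undistortPoints(np.array(uv,float).reshape(-1,1,2),c['mtx'],c['dist_coeffs'])[:,0]
    d=RQ(c['orientation']).apply(np.c_[p[:,0],-p[:,1],-np.ones(len(p))]); return c['position'],d/np.linalg.norm(d,axis=1)[:,None]
def onz(n,uv,z):
    o,d=ray(n,uv); return o+d*((z-o[2])/d[:,2])[:,None]
def tri(uv1,uv2):
    o1,d1=ray('scene',uv1);o2,d2=ray('top',uv2);out=[]
    for a,b in zip(d1,d2):
        s=np.linalg.lstsq(np.c_[a,-b],o2-o1,rcond=None)[0]; p,q=o1+s[0]*a,o2+s[1]*b; out.append([*(p+q)/2,np.linalg.norm(p-q)])
    return np.array(out)
def proj(n,P):
    c=cal(n); q=RQ(c['orientation']).inv().apply(np.array(P,float).reshape(-1,3)-c['position'])*[1,-1,-1]
    return cv2.projectPoints(q,np.zeros(3),np.zeros(3),c['mtx'],c['dist_coeffs'])[0][:,0]
E
python3 - <<'E'
from h import *
np.set_printoptions(precision=4,suppress=True)
for n in('scene','top'):
    c=shot(n,n+'0'); print(n,c['position'],c['orientation'],c['mtx'],c['dist_coeffs'])
print(sense())
E
```

```text
scene [ 1.2168 -0.2963  0.8052] [0.7834 0.3864 0.2046 0.4417] [[402.2896   0.     318.1941]
 [  0.     402.2896 198.1015]
 [  0.       0.       1.    ]] [0.0007 0.     0.     0.     0.    ]
top [0.3683 0.119  1.3179] [-0.6958 -0.0573  0.0449  0.7145] [[425.7444   0.     318.8034]
 [  0.     425.7444 201.4837]
 [  0.       0.       1.    ]] [-0.1111  0.      0.      0.      0.    ]
{'clock': 0.1, 'joints': array([-1.2382,  0.3339,  0.0399,  1.4662, -0.0134,  1.3433, -0.0585]), 'dq': array([ 0.001 , -0.0008,  0.0002, -0.0011, -0.0007, -0.0003,  0.0018]), 'joint_efforts': array([  0.0037, -66.0024,   1.37  , -40.6469,   0.017 ,   0.0091,
         0.    ]), 'ee_pos': array([0.2719, 0.59  , 0.2475]), 'tcp_rot': array([-0.0001,  0.2142,  0.9768, -0.0007]), 'wrist_force': array([ 0.4444,  0.6773, -0.4077]), 'moment': array([-0.0017,  0.0317,  0.0268]), 'grip_force': 0.0, 'grip_width': 0.0858059006631116}
```

View pics/scene0.png

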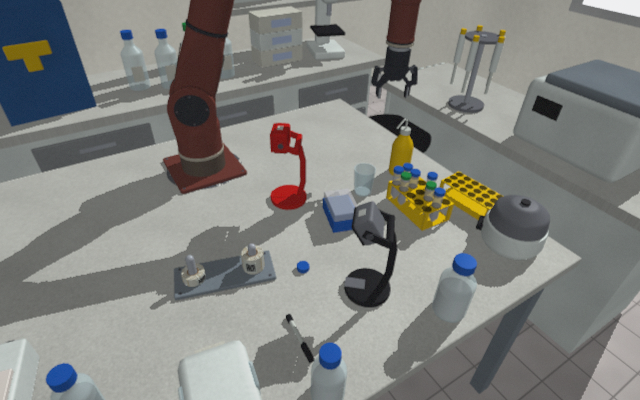

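View pics/top0.png

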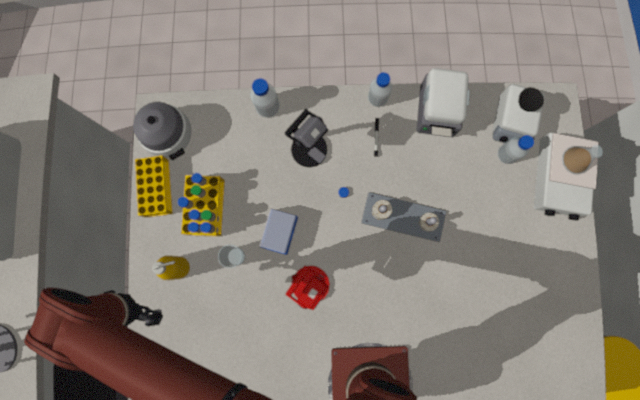

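The scene view shows two rolls on the grey stand at (192,270) and (252,260), a black scanner with its head at (370,222), and a red look-alike at (285,140). The top view shows the rolls at (382,208) and (430,221), the black scanner at (310,130), and the red one at (308,287). The target scanner is the black one, because the red one is to be left alone. The right-hand roll in the scene view looks taller, so I'll confirm that in an enlarged crop.

```bash
python3 - <<'E'
from h import *
s=cv2.imread('pics/scene0.png');t=cv2.imread('pics/top0.png')
def cr(im,x,y,w=100,h=75): return cv2.resize(im[y:y+h,x:x+w],(400,300),interpolation=cv2.INTER_CUBIC)
cv2.imwrite('pics/crop1.png',np.vstack([np.hstack([cr(s,175,225),cr(s,330,190)]),np.hstack([cr(t,355,175),cr(t,270,95)])]))
E
```

```text
(no output)
```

View pics/crop1.png

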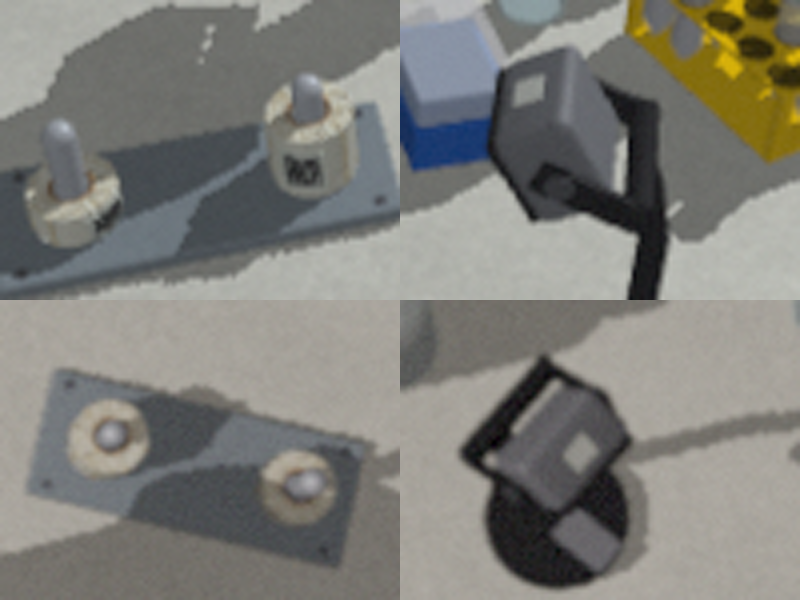

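The crop confirms it: the taller roll is the right one in the scene view at (252,260), which is the left one in the top view at (382,208). It is about twice as high as the other and carries the larger sticker. The black scanner's head is at scene (368,222) and top (312,132). I'll enlarge the head to pick out its corners.

```bash
python3 - <<'E'
from h import *
ims=[]
for n,x,y in(('scene',348,196),('top',284,108)):
    im=cv2.imread(f'pics/{n}0.png'); acc=im[y:y+60,x:x+50]
    b=cv2.resize(acc,(400,480),interpolation=cv2.INTER_CUBIC); b=cv2.convertScaleAbs(b,alpha=1.6,beta=10)
    for k in range(0,50,10): cv2.putText(b,str(x+k),(k*8,10),0,.35,(0,0,255)); cv2.line(b,(k*8,0),(k*8,479),(0,0,200),1)
    for k in range(0,60,10): cv2.putText(b,str(y+k),(370,k*8+10),0,.35,(0,0,255)); cv2.line(b,(0,k*8),(399,k*8),(0,0,200),1)
    ims.append(b)
cv2.imwrite('pics/crop2.png',np.hstack(ims))
E
```

```text
(no output)
```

View pics/crop2.png

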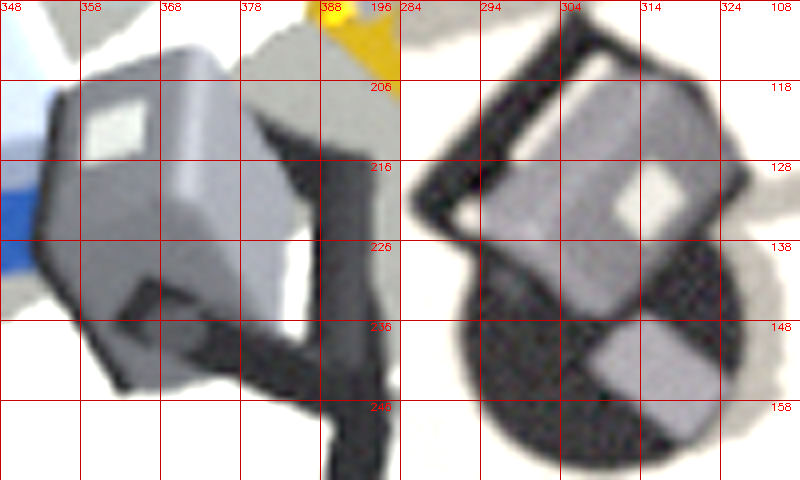

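```bash
python3 - <<'E'
from h import *
np.set_printoptions(precision=4,suppress=True)
T=tri([[355,207.5],[352.5,226],[362,212.5]],[[310,147.5],[327.5,130],[315,133]]);print('A,B,square',T,np.linalg.norm(T[0,:3]-T[1,:3]))
A,B=T[0,:3],T[1,:3]; y=A-B; y[2]=0; y/=np.linalg.norm(y)  # scanner y: left of x
x=np.cross(y,[0,0,1]); print('yaw',np.arctan2(x[1],x[0]))
for t in np.arange(.2,.7,.1):
    X=x*np.cos(t)+np.array([0,0,np.sin(t)]);Z=np.cross(X,y); print(t,proj('scene',B-.064*Z),'C obs 363,245')
# base circle, plate on base
print('base',onz('top',[[309,148.5],[307.5,153],[314,148],[325,157],[319,163]],.01))
# red scanner
print('red base', onz('scene',[[289,197]],0.01))
# stand corners at z=.012 top: crop coords
f=lambda X,Y:[355+X/4,175+(Y-300)/4]
st=onz('top',[f(52,370),f(372,440),f(340,568),f(25,492)],.012);print(st, 'centre',st.mean(0))
sl=(st[0]-st[1]+st[3]-st[2]);sl/=np.linalg.norm(sl[:2]);print('stand yaw',np.arctan2(-sl[0],sl[1]))
c=st.mean(0); print('spindles',c+.075*sl,c-.075*sl)
g=lambda X,Y:[175+X/4,225+Y/4]
print('tips',onz('top',[f(112,432),f(306,482)],.09),onz('scene',[g(306,76),g(60,123)],.09))
print('stk',onz('scene',[g(303,172)],.038), 'scene corners',onz('scene',[g(372,105)],.012))
# dark mask on sticker
im=cv2.imread('pics/scene0.png'); gr=im.max(2)[255:285,238:266]; print(gr)
E
```

```text
A,B,square [[0.671  0.1547 0.2292 0.0026]
 [0.7189 0.1097 0.2306 0.0034]
 [0.7068 0.1426 0.2454 0.0029]] 0.06572601223471505
yaw 0.8166418430873008
0.2 [[355.3349 247.9211]] C obs 363,245
0.30000000000000004 [[358.1669 247.8524]] C obs 363,245
0.4000000000000001 [[360.9497 247.5739]] C obs 363,245
0.5000000000000001 [[363.6582 247.0865]] C obs 363,245
0.6000000000000001 [[366.2675 246.3928]] C obs 363,245
base [[0.7297 0.1665 0.01  ]
 [0.7151 0.1715 0.01  ]
 [0.7308 0.1506 0.01  ]
 [0.7004 0.1165 0.01  ]
 [0.6816 0.136  0.01  ]]
red base [[0.3125 0.1726 0.01  ]]
[[ 0.5828 -0.0139  0.012 ]
 [ 0.5209 -0.2608  0.012 ]
 [ 0.4227 -0.2294  0.012 ]
 [ 0.4883  0.0108  0.012 ]] centre [ 0.5037 -0.1234  0.012 ]
stand yaw -0.25599811936009936
spindles [ 0.5227 -0.0508  0.012 ] [ 0.4847 -0.1959  0.012 ]
tips [[ 0.5231 -0.0477  0.09  ]
 [ 0.4825 -0.1875  0.09  ]] [[ 0.5242 -0.0465  0.09  ]
 [ 0.4859 -0.1903  0.09  ]]
stk [[ 0.5512 -0.0654  0.038 ]] scene corners [[0.497  0.0077 0.012 ]]
[[105 108 115 131 151 112 114 108 106 106  93  97  94 102 110 114 128 146
  179 178 177 184 187 180 159 138 129
[... 2699 characters left out ...]
 83  81  83  82  83  80  81  81  83  80  88 112 126 127 126 128 130 131
  129 126 125 123 122 119 116 106 107 101]
 [ 83  81  83  82  84  83  82  81  82  88 111 126 126 127 126 124 123 122
  120 117 108 104  99  99  94  91  88  86]
 [ 81  81  80  81  84  81  84  89 102 108 122 120 121 119 115 109 104 104
   99  95  91  85  87  88  89  88  86  93]
 [ 81  80  79  82  80  82  88 106 119 115 110 105 100  98  95  90  88  86
   87  84  88  85  89  97  98 101 101 104]
 [ 83  83  83  87  86  89  92 102  97  94  91  86  82  87  86  88  86  88
   95  95 100  99 100 113 112 112 113 111]
 [ 86  88  91  90  90  89  89  87  86  86  87  87  84  88  95  99 100  99
  112 111 112 124 139 124 144 145 145 146]]
```

```bash
cat >> h.py <<'E'
def rel(p,Rm,p0=None,R0=None):
    s=sense(); p0=np.array(s['ee_pos']) if p0 is None else p0; R0=RQ(s['tcp_rot']) if R0 is None else R0
    return np.r_[R0.inv().apply(p-p0)/.2,(R0.inv()*Rm).as_rotvec()/(np.pi/2)]
def down(a): # tool down, tool x at world angle a
    return R.from_matrix(np.c_[[np.cos(a),np.sin(a),0],[np.sin(a),-np.cos(a),0],[0,0,-1]])
E
python3 - <<'E'
from h import *
from scipy.optimize import least_squares
np.set_printoptions(precision=4,suppress=True)
def fr(v):
    x,y,z,a,t=v; X=np.array([np.cos(a)*np.cos(t),np.sin(a)*np.cos(t),np.sin(t)]);Y=np.array([-np.sin(a),np.cos(a),0]); return np.array([x,y,z]),X,Y,np.cross(X,Y)
def res(v):
    w,X,Y,Z=fr(v);A=w+.038*Y+.032*Z;B=w-.038*Y+.032*Z;C=w-.038*Y-.032*Z
    b=np.array([.7297,.1665]); 
    return np.r_[(proj('scene',[A,B,C])-[[355,207.5],[352.5,226],[363,245]]).ravel(),(proj('top',[B])-[[327.5,130]]).ravel(),.4*(proj('top',[A])-[[310,147.5]]).ravel(),(v[3]-.82)/.04,((w[:2]-b)@Y[:2])/.004]
s=least_squares(res,[.69,.13,.2,.82,.4]);print(s.x,s.fun.round(2))
ax=np.array([.5235,-.048,0])
print('axis proj',proj('scene',ax+[0,0,.038]))
for a in np.arange(-.8,-.2,.1): print(a,proj('scene',ax+[.028*np.cos(a),.028*np.sin(a),.038])[0],'obs 250.6 267.7')
E
```

```text
[0.7027 0.145  0.2029 0.8275 0.5123] [ 0.42 -2.88 -1.25  0.65  0.6   2.49  0.19 -0.8  -0.49  1.07  0.19  1.33]
axis proj [[252.5024 258.4536]]
-0.8 [248.4197 266.321 ] obs 250.6 267.7
-0.7000000000000001 [249.4792 266.4984] obs 250.6 267.7
-0.6000000000000001 [250.5701 266.5937] obs 250.6 267.7
-0.5000000000000001 [251.6809 266.606 ] obs 250.6 267.7
-0.40000000000000013 [252.7997 266.5351] obs 250.6 267.7
-0.30000000000000016 [253.9147 266.3818] obs 250.6 267.7
-0.20000000000000018 [255.014  266.1478] obs 250.6 267.7
```

```bash
python3 - <<'E'
from h import *
np.set_printoptions(precision=3,suppress=True)
s=sense();p,Rm=np.array(s['ee_pos']),RQ(s['tcp_rot'])
for q,a in(([.30,.50,.37],1.5),([.40,.33,.37],.3),([.46,.14,.37],-.57),([.5235,-.048,.30],-.57)):
    print(rel(np.array(q),down(a),p,Rm));p,Rm=np.array(q),down(a)
E
```

```text
[-0.316 -0.351 -0.612 -0.001  0.001  0.77 ]
[-0.813  0.559  0.     0.     0.     0.764]
[0.006 0.996 0.    0.    0.    0.554]
[0.775 0.62  0.35  0.    0.    0.   ]
```

{"op": "arm_command", "data": {"targets": [[0, 0, -0.2, 0, 0, 0.08], [0, 0, -0.4, 0, 0, 0.15], [0, 0, -0.61, 0, 0, 0.23], [-0.05, -0.05, -0.61, 0, 0, 0.3], [-0.1, -0.1, -0.61, 0, 0, 0.38], [-0.15, -0.15, -0.61, 0, 0, 0.45], [-0.2, -0.2, -0.61, 0, 0, 0.53], [-0.24, -0.24, -0.61, 0, 0, 0.6], [-0.28, -0.3, -0.61, 0, 0, 0.68], [-0.3, -0.33, -0.61, 0, 0, 0.73], [-0.32, -0.35, -0.61, 0, 0, 0.77], [-0.32, -0.35, -0.61, 0, 0, 0.77]], "fingers": 1}}

```text
clock: 1.1
ee_pos: [0.3016, 0.4988, 0.3703]
tcp_rot: [0.0, 0.733, 0.68, -0.0]
wrist_force: [-0.3, -0.2, -0.0]
grip_width: 0.0852
grip_force: 0.0
```

{"op": "arm_command", "data": {"targets": [[-0.07, 0.05, 0, 0, 0, 0.08], [-0.15, 0.1, 0, 0, 0, 0.15], [-0.22, 0.15, 0, 0, 0, 0.23], [-0.3, 0.2, 0, 0, 0, 0.3], [-0.37, 0.25, 0, 0, 0, 0.38], [-0.45, 0.3, 0, 0, 0, 0.45], [-0.52, 0.35, 0, 0, 0, 0.53], [-0.6, 0.4, 0, 0, 0, 0.6], [-0.67, 0.46, 0, 0, 0, 0.68], [-0.75, 0.51, 0, 0, 0, 0.73], [-0.81, 0.56, 0, 0, 0, 0.76], [-0.81, 0.56, 0, 0, 0, 0.76]]}}

```text
clock: 2.1
ee_pos: [0.4033, 0.3277, 0.3705]
tcp_rot: [0.0, 0.989, 0.15, 0.0]
wrist_force: [0.3, -0.9, 0.6]
grip_width: 0.0851
grip_force: 0.0
```

{"op": "arm_command", "data": {"targets": [[0, 0.1, 0, 0, 0, 0.07], [0, 0.2, 0, 0, 0, 0.13], [0, 0.3, 0, 0, 0, 0.2], [0, 0.4, 0, 0, 0, 0.27], [0, 0.5, 0, 0, 0, 0.34], [0, 0.6, 0, 0, 0, 0.4], [0, 0.7, 0, 0, 0, 0.47], [0, 0.8, 0, 0, 0, 0.55], [0, 0.9, 0, 0, 0, 0.55], [0, 1, 0, 0, 0, 0.55], [0, 1, 0, 0, 0, 0.55]]}}

```text
clock: 3.02
ee_pos: [0.4627, 0.1364, 0.3706]
tcp_rot: [0.0, 0.961, -0.276, 0.0]
wrist_force: [0.4, -1.1, 0.7]
grip_width: 0.0851
grip_force: 0.0
```

```bash
python3 - <<'E'
from h import *
np.set_printoptions(precision=3,suppress=True)
s=sense();print(s['clock'],s['ee_pos'],s['joints'],s['wrist_force']);print(rel(np.array([.5235,-.048,.20]),down(-.57)))
E
```

```text
3.0167 [0.463 0.136 0.371] [-0.976 -0.089  0.559  1.675  0.048  1.542 -2.55 ] [ 0.405 -1.135  0.672]
[ 0.746  0.621  0.854 -0.    -0.001  0.007]
```

{"op": "arm_command", "data": {"targets": [[0.1, 0.08, 0, 0, 0, 0], [0.2, 0.16, 0, 0, 0, 0], [0.3, 0.25, 0, 0, 0, 0], [0.4, 0.33, 0, 0, 0, 0], [0.5, 0.42, 0.1, 0, 0, 0], [0.6, 0.5, 0.25, 0, 0, 0], [0.68, 0.56, 0.4, 0, 0, 0], [0.75, 0.62, 0.5, 0, 0, 0], [0.75, 0.62, 0.7, 0, 0, 0], [0.75, 0.62, 0.85, 0, 0, 0.01], [0.75, 0.62, 0.85, 0, 0, 0.01]]}}

```text
clock: 3.93
ee_pos: [0.5202, -0.0438, 0.195]
tcp_rot: [0.002, 0.96, -0.282, -0.004]
wrist_force: [-1.5, 0.5, -0.7]
grip_width: 0.0853
grip_force: 0.0
```

```bash
python3 - <<'E'
from h import *
np.set_printoptions(precision=3,suppress=True)
s=sense();print(s['clock'],s['ee_pos'],s['joints'],s['wrist_force']);print(rel(np.array([.5235,-.048,.048]),down(-.57)))
c=shot('scene','scene1'); im=cv2.imread('pics/scene1.png')[200:300,190:310]; shot('top','top1'); t=cv2.imread('pics/top1.png')[150:250,330:450]
cv2.imwrite('pics/crop3.png',np.hstack([cv2.resize(q,(400,333),interpolation=cv2.INTER_CUBIC) for q in(im,t)]))
E
```

```text
3.9333 [ 0.52  -0.044  0.195] [-0.753  0.133  0.822  1.871 -0.102  1.19  -2.038] [-1.524  0.535 -0.709]
[ 0.03   0.004  0.735  0.004  0.004 -0.   ]
```

View pics/crop3.png

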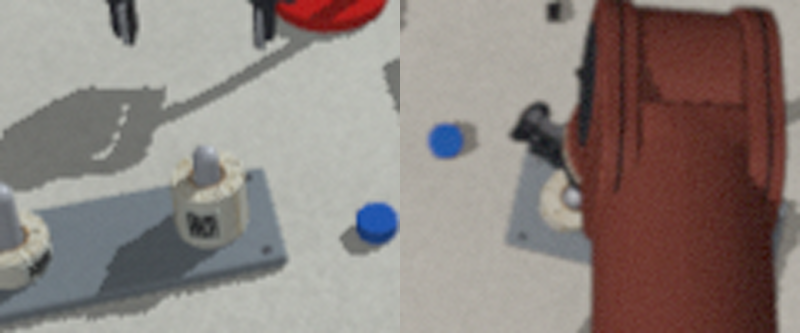

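The scene crop shows the open fingers above the tall roll, with the sticker at about (250.6,267). The top crop shows a finger beside the spindle at (370,189). Next I descend.

{"op": "arm_command", "data": {"targets": [[0.03, 0, 0.15, 0, 0, 0], [0.03, 0, 0.3, 0, 0, 0], [0.03, 0, 0.42, 0, 0, 0], [0.03, 0, 0.54, 0, 0, 0], [0.03, 0, 0.62, 0, 0, 0], [0.03, 0, 0.68, 0, 0, 0], [0.03, 0, 0.72, 0, 0, 0], [0.03, 0, 0.74, 0, 0, 0], [0.03, 0, 0.74, 0, 0, 0], [0.03, 0, 0.74, 0, 0, 0]]}}

```text
clock: 4.87
ee_pos: [0.529, -0.048, 0.0533]
tcp_rot: [-0.0, 0.959, -0.283, 0.001]
wrist_force: [0.2, -0.5, 0.4]
grip_width: 0.0857
grip_force: 0.0
```

```bash
python3 - <<'E'
from h import *
np.set_printoptions(precision=4,suppress=True)
s=sense();print(s['clock'],s['ee_pos'],s['joints'],s['wrist_force']);print(rel(np.array([.5235,-.048,.046]),down(-.57)))
shot('scene','scene2'); im=cv2.imread('pics/scene2.png')[215:300,200:302]
cv2.imwrite('pics/crop4.png',cv2.resize(im,(612,510),interpolation=cv2.INTER_CUBIC))
E
```

```text
4.8667 [ 0.529  -0.048   0.0533] [-0.6393  0.3589  0.7576  1.9908 -0.3118  0.9074 -1.8625] [ 0.164  -0.4668  0.3604]
[-0.0231  0.0152  0.0367 -0.0006 -0.0006 -0.0018]
```

View pics/crop4.png

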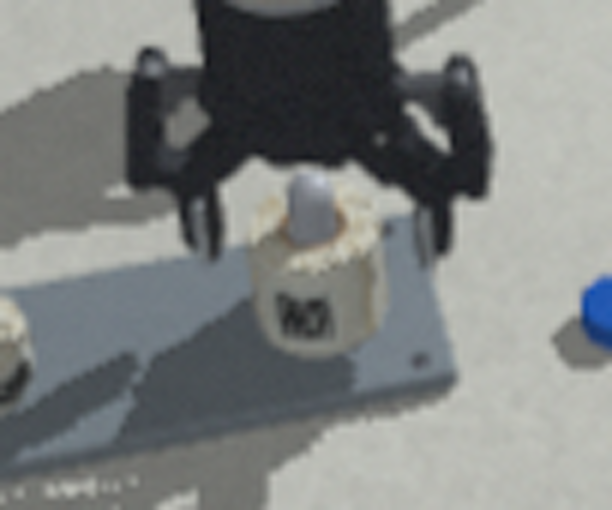

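The fingers straddle the roll symmetrically, at crop x 205 and 430 with the roll at 317. I'll correct by a few mm and close.

{"op": "arm_command", "data": {"targets": [[-0.02, 0.01, 0.02, 0, 0, 0], [-0.02, 0.015, 0.035, 0, 0, 0], [-0.02, 0.015, 0.035, 0, 0, 0]]}}

```text
clock: 5.17
ee_pos: [0.5226, -0.0484, 0.045]
tcp_rot: [-0.0, 0.959, -0.283, -0.0]
wrist_force: [0.3, 0.2, 0.1]
grip_width: 0.0854
grip_force: 0.0
```

{"op": "arm_command", "data": {"targets": [[0, 0, 0, 0, 0, 0], [0, 0, 0, 0, 0, 0], [0, 0, 0, 0, 0, 0], [0, 0, 0, 0, 0, 0], [0, 0, 0, 0, 0, 0], [0, 0, 0, 0, 0, 0], [0, 0, 0, 0, 0, 0], [0, 0, 0, 0, 0, 0], [0, 0, 0, 0, 0, 0], [0, 0, 0, 0, 0, 0], [0, 0, 0, 0, 0, 0], [0, 0, 0, 0, 0, 0]], "fingers": -1}}

```text
clock: 6.17
ee_pos: [0.5235, -0.0485, 0.0459]
tcp_rot: [-0.0, 0.959, -0.283, 0.0]
wrist_force: [-3.9, 0.8, 8.3]
grip_width: 0.055
grip_force: 62.4
```

{"op": "arm_command", "data": {"targets": [[0, 0, -0.05, 0, 0, 0], [0, 0, -0.1, 0, 0, 0], [0, 0, -0.16, 0, 0, 0], [0, 0, -0.24, 0, 0, 0], [0, 0, -0.32, 0, 0, 0], [0, 0, -0.4, 0, 0, 0], [0, 0, -0.48, 0, 0, 0], [0, 0, -0.56, 0, 0, 0], [0, 0, -0.64, 0, 0, 0], [0, 0, -0.7, 0, 0, 0], [0, 0, -0.7, 0, 0, 0], [0, 0, -0.7, 0, 0, 0]]}}

```text
clock: 7.17
ee_pos: [0.5235, -0.0483, 0.1859]
tcp_rot: [-0.001, 0.959, -0.283, 0.001]
wrist_force: [-0.7, -0.0, -1.9]
grip_width: 0.0552
grip_force: 63.5
```

```bash
python3 - <<'E'
from h import *
np.set_printoptions(precision=4,suppress=True)
s=sense();print(s['clock'],s['ee_pos'],s['joints'],s['wrist_force'],s['grip_force'])
shot('scene','scene3'); im=cv2.imread('pics/scene3.png')[190:275,200:302]
cv2.imwrite('pics/crop5.png',cv2.resize(im,(612,510),interpolation=cv2.INTER_CUBIC))
p=np.array(s['ee_pos']);ax=p*[1,1,0]
for a in(-.7,-.57,-.45): print(a,proj('scene',ax+[.028*np.cos(a),.028*np.sin(a),p[2]-.008]))
# final
t,a=.51,.8275; X=np.array([np.cos(a)*np.cos(t),np.sin(a)*np.cos(t),np.sin(t)]);Y=np.array([-np.sin(a),np.cos(a),0]);Z=np.cross(X,Y)
w=np.array([.7027,.145,.2029]); Rf=R.from_matrix(np.c_[X,-Y,-Z]); pf=w-.128*X+.008*Z   # TCP 8mm above roll mid
print('final',pf,rel(pf,Rf))
q=w-.2*X+.008*Z; print('pre',q,rel(q,down(a)))
E
```

```text
7.1667 [ 0.5235 -0.0483  0.1859] [-0.7511  0.1468  0.8363  1.882  -0.1196  1.1621 -2.0165] [-0.6536 -0.039  -1.875 ] 63.534287586808205
-0.7 [[244.2358 225.3068]]
-0.57 [[245.7899 225.4165]]
-0.45 [[247.2537 225.396 ]]
final [0.6245 0.0599 0.1474] [ 0.1333 -0.7293  0.1886  0.2268  0.2694 -0.8709]
pre [0.5819 0.0136 0.1122] [ 0.0801 -0.4196  0.3642 -0.0002  0.0001 -0.8916]
```

View pics/crop5.png

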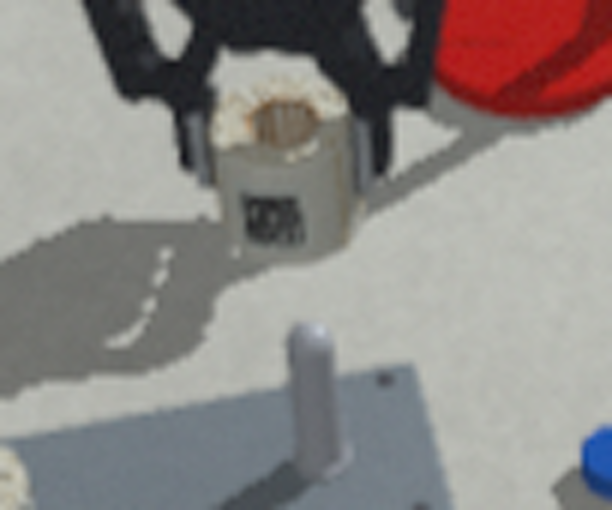

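The roll is held clear of the spindle. The sticker sits at about (245.5,226.7) against a predicted (245.8,225.4), so the sticker yaw estimate holds. Now I turn and tilt it towards the scanner, stopping short.

{"op": "arm_command", "data": {"targets": [[0, -0.02, 0, 0.01, 0.01, -0.04], [0, -0.06, 0, 0.03, 0.03, -0.1], [0.01, -0.1, 0.01, 0.05, 0.05, -0.17], [0.02, -0.14, 0.01, 0.06, 0.07, -0.24], [0.02, -0.18, 0.02, 0.08, 0.1, -0.31], [0.03, -0.22, 0.02, 0.1, 0.12, -0.38], [0.04, -0.26, 0.03, 0.12, 0.14, -0.45], [0.05, -0.3, 0.04, 0.14, 0.16, -0.52], [0.06, -0.34, 0.05, 0.16, 0.18, -0.59], [0.06, -0.38, 0.06, 0.17, 0.2, -0.65], [0.07, -0.4, 0.07, 0.18, 0.21, -0.69], [0.07, -0.4, 0.07, 0.18, 0.21, -0.69]]}}

```text
clock: 8.22
ee_pos: [0.5776, 0.0109, 0.1694]
tcp_rot: [-0.084, 0.945, 0.256, 0.186]
wrist_force: [-0.9, 0.2, -1.1]
grip_width: 0.0551
grip_force: 63.6
```

```bash
cat > fin.py <<'E'
from h import *
np.set_printoptions(precision=4,suppress=True)
s=sense();print(s['clock'],s['ee_pos'],s['joints'],s['wrist_force'],s['grip_force'])
t,a=.51,.8275; X=np.array([np.cos(a)*np.cos(t),np.sin(a)*np.cos(t),np.sin(t)]);Y=np.array([-np.sin(a),np.cos(a),0]);Z=np.cross(X,Y)
w=np.array([.7027,.145,.2029]); Rf=R.from_matrix(np.c_[X,-Y,-Z]); pf=w-.128*X+.008*Z
print('final',pf,rel(pf,Rf))
E
python3 fin.py
```

```text
8.2167 [0.5776 0.0109 0.1694] [-0.6765  0.0671  0.7831  2.0377 -0.4692  0.8122 -0.6587] [-0.9239  0.1635 -1.1498] 63.56758821755648
final [0.6245 0.0599 0.1474] [ 0.2549 -0.0816  0.2355  0.0443  0.0596 -0.1806]
```

{"op": "arm_command", "data": {"targets": [[0.02, -0.01, 0.02, 0, 0.01, -0.02], [0.05, -0.02, 0.05, 0.01, 0.01, -0.04], [0.08, -0.03, 0.08, 0.01, 0.02, -0.06], [0.11, -0.04, 0.1, 0.02, 0.03, -0.08], [0.14, -0.05, 0.13, 0.03, 0.03, -0.1], [0.17, -0.05, 0.16, 0.03, 0.04, -0.12], [0.2, -0.06, 0.18, 0.04, 0.05, -0.14], [0.22, -0.07, 0.2, 0.04, 0.05, -0.16], [0.24, -0.08, 0.22, 0.04, 0.06, -0.18], [0.25, -0.08, 0.23, 0.04, 0.06, -0.18], [0.25, -0.08, 0.23, 0.04, 0.06, -0.18], [0.25, -0.08, 0.23, 0.04, 0.06, -0.18]]}}

```text
clock: 9.22
ee_pos: [0.6241, 0.0589, 0.1496]
tcp_rot: [-0.098, 0.887, 0.386, 0.232]
wrist_force: [-0.2, 0.3, -0.7]
grip_width: 0.0553
grip_force: 63.6
```

```bash
python3 fin.py; python3 - <<'E'
from h import *
ims=[]
for n,x,y in(('scene',290,185),('top',270,90)):
    shot(n,n+'4'); im=cv2.imread(f'pics/{n}4.png')[y:y+90,x:x+110]; ims.append(cv2.resize(im,(400,327),interpolation=cv2.INTER_CUBIC))
cv2.imwrite('pics/crop6.png',np.hstack(ims))
E
```

```text
9.2167 [0.6241 0.0589 0.1496] [-0.5884  0.2105  0.6995  1.9921 -0.7715  0.7987 -0.171 ] [-0.1718  0.2915 -0.6755] 63.59075289219618
final [0.6245 0.0599 0.1474] [-0.0012 -0.0022  0.0119  0.0053  0.0001 -0.0029]
```

View pics/crop6.png

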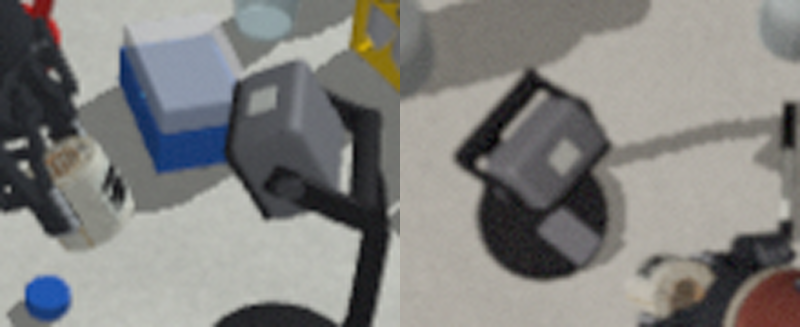

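```bash
python3 - <<'E'
from h import *
np.set_printoptions(precision=3,suppress=True)
def edge(img,rows,c0,c1,rev=False):
    out=[]
    for r in rows:
        v=img[r,c0:c1].astype(float); v=v[::-1] if rev else v
        th=(v[:3].mean()+v.min())/2; k=np.argmax(v<th); k=k-(th-v[k])/(v[k-1]-v[k]); out.append(c1-1-k if rev else c0+k)
    return np.array(out)
s=cv2.imread('pics/scene0.png')[:,:,0]; t=cv2.imread('pics/top0.png')[:,:,1]
r=np.arange(207,248); e=edge(s,r,342,375); print(np.c_[r,e].round(1).tolist())
r2=np.arange(124,142); e2=edge(t,r2,310,340,True); print(np.c_[r2,e2].round(1).tolist())
w=np.array([.7027,.145,.2029])
def fr(a,q):
    X=np.array([np.cos(a)*np.cos(q),np.sin(a)*np.cos(q),np.sin(q)]);Y=np.array([-np.sin(a),np.cos(a),0]);return X,Y,np.cross(X,Y)
for a in(.65,.75,.83,.9,1.0):
    X,Y,Z=fr(a,.5);A,B=w+.038*Y+.03*Z,w-.038*Y+.03*Z
    ds=np.subtract(*proj('scene',[A,B]));dt=np.subtract(*proj('top',[A,B])); print(a,'AB dx/dy scene',ds[0]/ds[1],'top',dt[0]/dt[1])
for a in(.75,.83,.9):
  for q in(.3,.4,.5,.6):
    X,Y,Z=fr(a,q);d=np.subtract(*proj('scene',[w-.038*Y+.03*Z,w-.038*Y-.03*Z]));print(a,q,'BC dx/dy',d[0]/d[1])
E
```

```text
[[207.0, 354.5], [208.0, 354.1], [209.0, 353.6], [210.0, 353.5], [211.0, 353.4], [212.0, 353.3], [213.0, 353.1], [214.0, 352.8], [215.0, 352.9], [216.0, 352.5], [217.0, 352.4], [218.0, 352.3], [219.0, 352.3], [220.0, 352.2], [221.0, 351.9], [222.0, 351.5], [223.0, 351.4], [224.0, 351.4], [225.0, 351.3], [226.0, 351.2], [227.0, 351.3], [228.0, 351.5], [229.0, 352.0], [230.0, 352.4], [231.0, 353.2], [232.0, 354.2], [233.0, 354.9], [234.0, 355.9], [235.0, 356.6], [236.0, 356.9], [237.0, 357.9], [238.0, 358.5], [239.0, 358.7], [240.0, 359.3], [241.0, 359.8], [242.0, 360.4], [243.0, 361.2], [244.0, 361.6], [245.0, 361.7], [246.0, 362.1], [247.0, 341.8]]
[[124.0, 324.8], [125.0, 325.5], [126.0, 325.9], [127.0, 326.3], [128.0, 326.7], [129.0, 327.2], [130.0, 327.3], [131.0, 327.0], [132.0, 326.0], [133.0, 325.6], [134.0, 325.3], [135.0, 324.6], [136.0, 323.6], [137.0, 323.3], [138.0, 323.8], [139.0, 324.7], [140.0, 325.0], [141.0, 325.7]]
0.65 AB dx/dy scene -0.48561462370716724 top -1.286139113918139
0.75 AB dx/dy scene -0.31322222722738025 top -1.0526756193664968
0.83 AB dx/dy scene -0.1828913286648501 top -0.8975213269837939
0.9 AB dx/dy scene -0.07262681693396776 top -0.7783311195118419
1.0 AB dx/dy scene 0.081235208802394 top -0.6278676965377438
0.75 0.3 BC dx/dy 0.2855701554020902
0.75 0.4 BC dx/dy 0.41534514974542264
0.75 0.5 BC dx/dy 0.54869507956518
0.75 0.6 BC dx/dy 0.6885974064300112
0.83 0.3 BC dx/dy 0.29416338339680026
0.83 0.4 BC dx/dy 0.43159905160157475
0.83 0.5 BC dx/dy 0.5748777006795796
0.83 0.6 BC dx/dy 0.7274881572833778
0.9 0.3 BC dx/dy 0.29976064774547373
0.9 0.4 BC dx/dy 0.4436788126679687
0.9 0.5 BC dx/dy 0.5957730804098194
0.9 0.6 BC dx/dy 0.7601325884261585
```

```bash
python3 - <<'E'
from h import *
from scipy.optimize import least_squares
np.set_printoptions(precision=4,suppress=True)
def fr(a,t):
    X=np.array([np.cos(a)*np.cos(t),np.sin(a)*np.cos(t),np.sin(t)]);Y=np.array([-np.sin(a),np.cos(a),0]); return X,Y,np.cross(X,Y)
def res(v):
    w=v[:3];X,Y,Z=fr(*v[3:]);A=w+.038*Y+.032*Z;B=w-.038*Y+.032*Z;C=w-.038*Y-.032*Z
    b=np.array([.7297,.1665])
    return np.r_[(proj('scene',[A,B,C])-[[354.3,206.5],[351,228],[362.3,246.8]]).ravel(),(proj('top',[B])-[[327.6,130.2]]).ravel(),(v[3]-.84)/.04,((w[:2]-b)@Y[:2])/.004]
s=least_squares(res,[.69,.13,.2,.82,.4]);v=s.x;print(v,s.fun.round(2))
st=sense();p=np.array(st['ee_pos']);Rm=RQ(st['tcp_rot']).as_matrix();X,Y,Z=fr(*v[3:]);w=v[:3]
stk=p+Rm[:,2]*.008+Rm[:,0]*.028
print('stk proj scene',proj('scene',[stk]),'in win frame',np.c_[X,Y,Z].T@(stk-w))
pf=w-.128*X+.008*Z; print(rel(pf,R.from_matrix(np.c_[X,-Y,-Z])))
g=cv2.imread('pics/scene4.png').max(2)[225:250,305:332]; ys,xs=np.where(g<60)
im=cv2.imread('pics/scene4.png')[205:265,295:345]; im=cv2.resize(im,(500,600),interpolation=cv2.INTER_CUBIC); u=(proj('scene',[stk])[0]-[295,205]+.5)*10
cv2.circle(im,tuple(int(k) for k in u),4,(0,0,255),-1); cv2.imwrite('pics/crop7.png',im)
E
```

```text
[0.7014 0.1436 0.1998 0.8364 0.5035] [ 0.15 -0.95 -0.45 -0.37  0.37  1.56  0.49 -0.39 -0.09  1.41]
stk proj scene [[320.146  235.2958]] in win frame [-0.0964 -0.      0.0039]
[-0.0179  0.002   0.0184  0.0082 -0.0046 -0.0074]
```

View pics/crop7.png

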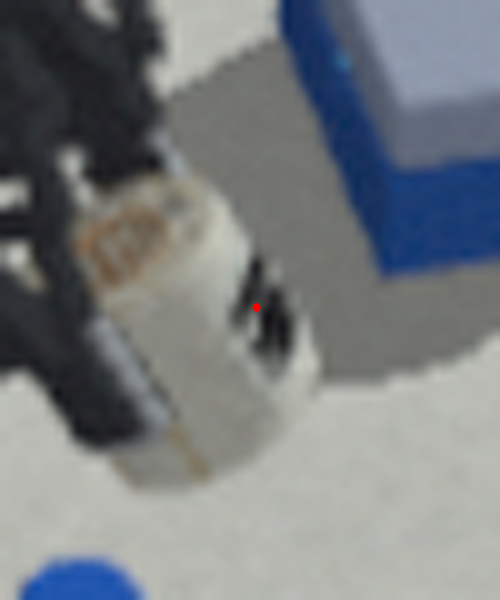

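The refined window fit agrees. The sticker, at about (321.5,236.8), is within about 4 mm of the line of sight and about 97 mm from the window, with only small angle errors. I'll let it settle and hand in.

{"op": "arm_command", "data": {"targets": [[-0.01, 0, 0, 0, 0, 0], [-0.01, 0, 0, 0, 0, 0], [-0.01, 0, 0, 0, 0, 0], [-0.01, 0, 0, 0, 0, 0], [-0.01, 0, 0, 0, 0, 0], [-0.01, 0, 0, 0, 0, 0]]}}

```text
clock: 9.82
ee_pos: [0.6233, 0.0578, 0.1491]
tcp_rot: [-0.098, 0.887, 0.387, 0.233]
wrist_force: [-0.5, 0.7, -1.2]
grip_width: 0.0547
grip_force: 63.6
```

```bash
python3 - <<'E'
from plant import *
s=sense(); print(s['ee_pos'],abs(s['dq']).max(),s['grip_force'],s['clock'])
if abs(s['dq']).max()<.02 and s['grip_force']>20: print(close_job())
E
```

```text
[0.62330753 0.05782727 0.14909326] 0.0008140311534026233 63.59042068943381 9.8167
the job is handed in; nothing more can be done
None
```

I handed the job in at 9.8 s with the taller roll held still in front of the black scanner; by my camera estimate the sticker is square to the window, centred within about 4 mm and roughly 97 mm away, but the hand-in returned no verdict.

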